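# Slide the circuit board over the preheater and set the heat

## Robot

A 6-joint arm with a two-finger parallel gripper is mounted at the origin on the work surface. World frame = base frame: x ahead of the robot, y to its left, z up, the work surface at z = 0. Lengths are in m, angles in degrees, forces in N, time in s.
With the tool pointing down it reaches from about 0.35 to 0.875 m from the base axis. Payload 4.2 kg.
Tool frame: the origin (TCP) lies midway between the tips of the shut fingers; the grasp point (between the pads) lies 19 mm behind it; z points along the fingers, y is the line along which they close (so a half turn about z gives the same grasp; the last joint's range is limited). The gripper opens to 87 mm and grips with 3 to 60 N. Pads are 19 mm wide; open, the fingers measure 117 mm over their backs; the gripper's body (75 mm by 190 mm) begins 51 mm behind the grasp point.
Start: joints at [-54.339, 22.042, 0.453, 0, -68.411, -14.817], TCP at [0.222, -0.584, 0.223] pointing down, gripper open.
Joint ranges: [-179.83, 179.83], [-69.29, 118.12], [-61.27, 80.66], [-181.25, 117.63], [-171.15, -9.14], [-177.46, 177.46]. Speed limits (degrees/s): [159.86, 159.86, 180, 180, 180, 180].

## Interface

Orientations are given as a 3x3 rotation matrix whose columns are the frame's x, y, z axes.
In Python, from station import sense, capture, finish_job, silhouettes, landmark_of gives the robot as it stands.
- The arm moves only by the tool step_arm, never from a script. Its arguments are lists of equal length, an entry for each row: "linear": the shift along the tool's x, y, z in mm, a list of three; "delta_rot": the turn, a rotation vector about the tool's x, y, z in rad, a list of three; "grip": the finger opening in mm, from 0 to 87. A call has 1 to 10 rows; each row shifts and turns the commanded pose from where the row before left it, along the tool's axes as they then stand; what a row does not reach is not made up. A row lasts 1/8 s, in which the tool goes at most 62.5 mm and 10.7 degrees, less where a joint would pass 70% of its speed; a pose out of reach is approached as far as the arm can. A call with a gripper value outside its range is refused whole. The fingers move at their own pace and stop on an object; the grip force is fixed at half the most. Time passes only in rows, so rows that do not move let the fingers close. It gives the time, the measured TCP pose, the force, the opening and the grip force at its end, in the units of the state.
- sense(): the state, without advancing time (a new reading comes with each control period).
- capture(name): name is "side" or "top"; returns a dict with "img" (420x560x3 uint8, red, green, blue), "fx", "fy", "cx", "cy" (pixels), "world_to_cam" (4x4, takes a point from world to camera coordinates). Camera axes: x right, y up, looking along -z (the intrinsics and any distortion apply to the point x, -y, -z); pixel columns grow to the right and rows downward; lengths in m; the calibration is good to about 2 mm. A picture is of the moment at which its call begins. There is no depth.
- finish_job(): hands the job in; it is judged then, once.
Trained networks look in the newest picture that a camera, given by its name, has taken for a name from the list of things; names that differ only in an ending like _2 or _b are one class to them, and where a whole thing is asked for, a point or a joint stands for the part that bears it (a point fixed in the world has none). Each returns a list of dicts, best first, with "score" (0 to 1); they miss things now and then, are a little off and sometimes report something else, mostly with a low value. They report only what shows in the picture. A call takes as long as a camera call. They do not tell look-alikes from the thing itself.
- silhouettes(camera, label): "mask" (420x560 bool, what is visible of it) and "point" ([column, row] in pixels, amid what is visible of it).
- landmark_of(camera, label): "point" ([column, row] in pixels: a listed point, or the origin of a listed thing).
The state is a dict: "time_s": time; "joints": joint angles; "joint_velocities": joint speeds; "effort": joint torques, N m; "tcp_pos": TCP position; "ee_rot": TCP orientation; "wrist_force": force on the tool from outside, world axes, zero at the start; "moment": the same for the moment, N m; "gripper_width": opening from 0.0 (shut) to 1.0 (fully open); "gripper_force": force on a finger pad.
Only numpy, scipy, OpenCV 4.12 (cv2) and the standard library are available. Lean on these libraries where they do the work, as an engineer would, in place of code of your own. Each camera call takes 0.05 s, during which the arm holds its last target. There are 200 camera calls.

## Task

Slide the board carrier along the preheater's rails until it is fully home against its stop over the heating area. The carrier's brake may or may not be holding it: if it does not move under a gentle push, do not force it but slide the brake tab across to its other end. When the board is home, turn the heat selector exactly two clicks clockwise from off, never beyond, and leave the other things on the bench where they are.

Things in the scene. Friction and masses are not known exactly. Their poses are not given: they have to be found in the camera images.
- preheater: Grey bench preheater, fixed, a low bed 160 (x) by 330 (y) mm, top 60 mm above the table, with two steel rails (top 68 mm) along its y axis. Origin: on the table, under the bed's centre line; the bed spans y -200 to +130 and x -80 to +80 mm from it. Own +y is the way the carrier slides home. A dark steel brake housing stands against the bed's -x side (x -154 to -78, y -25 to +65, top 60 mm).
- carrier (a joint): Travel of the aluminium carrier along the preheater's +y, in m: 0 parked, 0.14 fully home on its stop. It slides with about 2 N of friction and stays where it is left. It starts within 6 mm of parked. When the brake holds, it moves to about 0.012 and then stops hard; it cannot be forced.
- carrier_push_face (a point): On the carrier: centre of the outer (-y) face of its upright push plate, 30 mm above the plate's foot. The plate is 124 mm wide (along the preheater's x), 8 mm thick, 68 to 118 mm above the table, at the -y end of the carrier. The carrier is a frame 130 (x) by 150 (y) mm bearing a clamped green circuit board, up to 25 mm above the frame's underside. Pushing this face towards the preheater's +y sends the carrier home. Axes as the preheater's.
- brake (a joint): Place of the brake tab along the preheater's +x, in m: 0 to 0.04. It snaps to whichever end is nearer and rests there; about 4 N throws it over. It starts at 0, the end nearer the robot. At one end the carrier is free and at the other it is braked, but which is which is not marked and differs between starts, and can only be found by trying to move the carrier; anywhere but fully at the free end it brakes. Throw the tab only while the carrier is parked.
- brake_tab (a point): Centre of the brake tab, an upright steel plate on top of the brake housing, 12 mm thick (x), 60 mm wide (y), from 60 to 102 mm above the table; this point is at 81 mm. It slides along the preheater's x. It stands at y = +20 mm of the preheater, and with the carrier parked there is at least 30 mm free either side of it above the rails.
- controller: Black heat controller box, fixed, 110 by 110 by 70 mm high, beside the preheater's +y end. Origin under its centre, z up.
- selector (a joint): Turn of the heat selector in rad, clockwise seen from above: 0 is off, then 0.524 (one click), 1.047 (two clicks), 1.571 (three clicks, the end). It snaps to the nearest click when let go; about 0.05 N m per click.
- selector_grip (a point): On the selector's axis, 99 mm above the table, at the height to grip. The selector is a black bar grip 60 mm long, 14 mm wide, on a 62 mm disc on the controller's top; the bar's top is at 114 mm and the disc's at 80 mm above the table. The bar lies along this point's own x axis, which turns with the selector; z is up.
- drive_centre (a point): Centre of an opened hard drive, 147 by 102 by 20 mm, lying near the preheater: bystander.
- spool_centre (a point): Centre of a solder spool, 60 mm across, 41 mm high, standing: bystander.
- flux_centre (a point): Centre of a white flux bottle, 42 mm across, 110 mm high, standing: bystander.
- meter_centre (a point): Centre of a black multimeter, 170 by 85 by 36 mm: bystander.
There are look-alikes about, which are no part of the job. What is shaped like the controller but red or turquoise is not meant.

How it is judged (in metres and radians):
On the way:
1. the carrier is fully home while the selector is still off (value of joint carrier above 0.135 m and value of joint selector below 0.3 rad), for 0.2 s.
At the end, for the whole second after the job is handed in: The carrier is home (at least 135 of 140 mm) and at rest, and the selector rests at two clicks (1.047 rad, within 0.15) (value of joint carrier above 0.135 m and value of joint selector between 0.89 and 1.2 rad and velocity of joint carrier below 0.01 m/s); the robot touches nothing.
It fails at once if the carrier is forced, with more than 60 N (contact force between anything else and carrier above 60 N).
It fails at once if the selector is turned beyond two clicks, into the third (value of joint selector above 1.36 rad).
It fails at once if a bystander (drive, spool, flux bottle, meter) is shifted by more than 30 mm (distance of any of drive_centre, spool_centre, flux_centre, meter_centre from where it was at the start of the episode above 0.03 m).
It also fails if it takes over 72 s, if anything falls off the work surface, if the arm or the gripper's body presses on something with over 40 N, if the wrist force passes 120 N, or if a joint passes its speed limit or range.

## Working session

There is one attempt and no reset: what is moved stays moved. The work goes in short steps, Python scripts to look and compute and a tool call to move; the robot and the scene stay as the last step left them, time stands still between calls to the robot, and variables do not carry over. Pictures are saved under pics/ and viewed, at most 10 in all, crops included, and the job is handed in when it is done.

Besides the shell and the picture viewer there is one more tool, called as a command line: name --argument value ..., lists and objects as JSON in quotes. step_arm: Moves the arm, as the interface text tells. Its arguments: {"type":"object","properties":{"linear":{"type":"array"},"delta_rot":{"type":"array"},"grip":{"type":"array"}},"required":["linear","delta_rot","grip"]}

```bash
mkdir -p pics; cat > h.py <<'E'
import numpy as np, cv2
from station import sense, capture, finish_job, silhouettes, landmark_of
def ray(c,p):
    T=np.array(c["world_to_cam"]);R=T[:3,:3];o=-R.T@T[:3,3]
    d=R.T@np.array([(p[0]-c["cx"])/c["fx"],-(p[1]-c["cy"])/c["fy"],-1.0]);return o,d
def atz(c,p,z):
    o,d=ray(c,p);return o+d*(z-o[2])/d[2]
def proj(c,X):
    T=np.array(c["world_to_cam"]);q=T[:3,:3]@np.array(X)+T[:3,3]
    return np.array([c["cx"]+c["fx"]*q[0]/-q[2],c["cy"]-c["fy"]*q[1]/-q[2]])
def save(c,n): cv2.imwrite("pics/"+n,c["img"][:,:,::-1])
E
python3 - <<'E'
from h import *
np.set_printoptions(precision=3,suppress=True)
zs={"preheater":0,"carrier_push_face":.098,"brake_tab":.081,"controller":0,"selector_grip":.099,"drive_centre":.01,"spool_centre":.02,"flux_centre":.055,"meter_centre":.018}
for n in("side","top"):
    c=capture(n);save(c,n+"0.png");print(n,[k for k in c],ray(c,(280,210))[0])
    for k,z in zs.items():
        for r in landmark_of(n,k)[:3]: print(k,np.array(r["point"]),round(r["score"],2),atz(c,r["point"],z))
s=sense();print(s["time_s"],s["tcp_pos"],np.array(s["ee_rot"]))
E
```

```text
side ['img', 'fx', 'fy', 'cx', 'cy', 'world_to_cam'] [0.441 0.614 0.924]
preheater [249.3 257.6] 0.6 [0.566 0.053 0.   ]
carrier_push_face [261.1 184. ] 0.8 [ 0.552 -0.118  0.098]
brake_tab [306.8 255.5] 0.64 [0.419 0.084 0.081]
controller [170.3 415.6] 0.95 [ 0.677  0.443 -0.   ]
controller [244.3 343.1] 0.71 [ 0.547  0.279 -0.   ]
controller [372.6 354.8] 0.65 [0.259 0.279 0.   ]
selector_grip [382.1 342.7] 0.97 [0.258 0.288 0.099]
selector_grip [160.9 403.7] 0.97 [0.674 0.443 0.099]
selector_grip [261.2 182.1] 0.33 [ 0.552 -0.124  0.099]
drive_centre [330.2 216.7] 0.66 [ 0.359 -0.093  0.01 ]
spool_centre [329.2 298.1] 0.73 [0.359 0.159 0.02 ]
flux_centre [220.2 187.9] 0.7 [ 0.669 -0.131  0.055]
meter_centre [267.3 117.6] 0.78 [ 0.576 -0.487  0.018]
meter_centre [248.4 256.7] 0.62 [0.566 0.061 0.018]
top ['img', 'fx', 'fy', 'cx', 'cy', 'world_to_cam'] [ 0.393 -0.031  1.447]
preheater [256.6 195.2] 0.62 [0.553 0.055 0.   ]
carrier_push_face [305.7 189.1] 0.69 [ 0.561 -0.112  0.098]
carrier_push_face [256.6 193.7] 0.55 [0.547 0.049 0.098]
brake_tab [246.1 232.1] 0.52 [0.423 0.085 0.081]
controller [193.9 282.2] 0.93 [0.253 0.274 0.   ]
controller [144.9 157.5] 0.71 [0.692 0.45  0.   ]
controller [224.7 250.7] 0.18 [0.36  0.167 0.   ]
selector_grip [138.7 154.6] 0.83 [0.681 0.438 0.099]
selector_grip [187.4 191.9] 0.64 [0.556 0.276 0.099]
selector_grip [186.3 283.5] 0.59 [0.258 0.277 0.099]
drive_centre [305.3 248.6] 0.8 [ 0.365 -0.113  0.01 ]
drive_centre [190.  192.6] 0.48 [0.564 0.287 0.01 ]
spool_centre [224.4 250.2] 0.55 [0.363 0.165 0.02 ]
flux_centre [308.3 158.1] 0.66 [ 0.672 -0.124  0.055]
meter_centre [411.4 188.3] 0.97 [ 0.57  -0.481  0.018]
meter_centre [226.2 252.6] 0.58 [0.354 0.159 0.018]
1.0 [ 0.222 -0.584  0.223] [[-0.935 -0.356 -0.   ]
 [-0.356  0.935  0.   ]
 [ 0.     0.    -1.   ]]
```

View pics/top0.png

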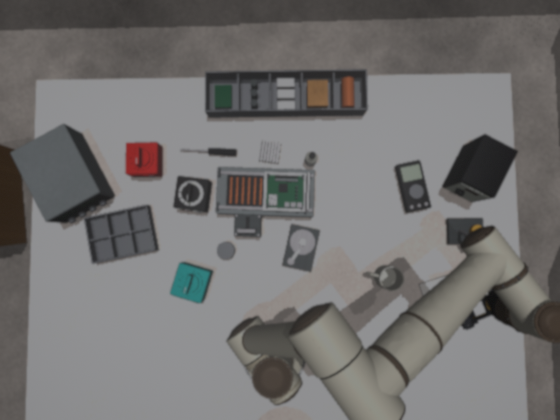

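View pics/side0.png

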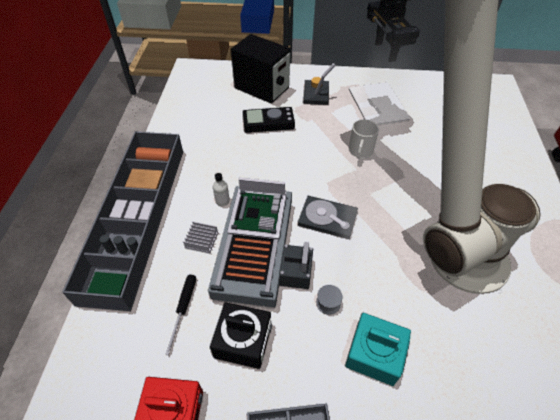

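Top view: preheater at about (265,192), black controller at (192,194), brake tab near (248,222), drive (301,247), spool (226,250), flux (311,158). The red and turquoise boxes are decoys. Next I'll fit the preheater's yaw and the selector pose.

```bash
cat > fit.py <<'E'
from h import *
from scipy.optimize import least_squares
np.set_printoptions(precision=4,suppress=True)
C={n:capture(n) for n in("side","top")}
def near(n,k,X,r=25):
    q=proj(C[n],X)
    L=[a for a in landmark_of(n,k) if np.linalg.norm(np.array(a["point"])-q)<r]
    return np.array(L[0]["point"]) if L else None
def tri(k,X):
    P={n:near(n,k,X) for n in C};P={n:p for n,p in P.items() if p is not None}
    f=lambda x:np.concatenate([proj(C[n],x)-p for n,p in P.items()])
    s=least_squares(f,X);print(k,len(P),s.x,"res",s.fun);return s.x,P
if __name__=="__main__":
    for k,X in {"carrier_push_face":[.556,-.115,.098],"brake_tab":[.421,.084,.081],"selector_grip":[.553,.277,.099],"controller":[.55,.28,0],"preheater":[.56,.054,0],"drive_centre":[.362,-.1,.01],"flux_centre":[.67,-.128,.055],"spool_centre":[.36,.162,.02]}.items(): tri(k,X)
    for n,k,z in(("top","preheater",.06),("side","preheater",.06),("top","carrier",.08),("side","carrier",.08)):
        for s in silhouettes(n,k)[:2]:
            ys,xs=np.nonzero(s["mask"]);pts=np.array([atz(C[n],p,z)[:2] for p in zip(xs,ys)],np.float32)*1000
            print(n,k,round(s["score"],2),s["point"],cv2.minAreaRect(pts),len(xs))
    i=C["top"]["img"][130:270,160:340];cv2.imwrite("pics/topc.png",cv2.resize(i,None,fx=4.2,fy=4.2,interpolation=cv2.INTER_CUBIC)[:,:,::-1])
    i=C["side"]["img"][165:370,180:390];cv2.imwrite("pics/sidec.png",cv2.resize(i,None,fx=2.9,fy=2.9,interpolation=cv2.INTER_CUBIC)[:,:,::-1])
E
python3 fit.py
```

```text
carrier_push_face 2 [ 0.5444 -0.1106  0.1135] res [-0.7734 -0.0986  0.0257  0.96  ]
brake_tab 2 [0.42   0.082  0.0634] res [-2.2071 -0.2904 -0.1666  3.0738]
selector_grip 2 [0.5538 0.2705 0.091 ] res [ 0.7694  0.0977 -0.0443 -1.2121]
controller 2 [0.5559 0.2679 0.0007] res [ 0.539   0.0686 -0.0253 -0.8354]
preheater 1 [ 0.5569  0.0597 -0.    ] res [-0.  0.]
drive_centre 2 [ 0.3683 -0.0946  0.0057] res [-0.0125 -0.0017 -0.0012  0.0157]
flux_centre 2 [ 0.6705 -0.1306  0.0421] res [-1.3869 -0.1724  0.1556  1.7019]
spool_centre 2 [0.3592 0.1628 0.0148] res [-0.0284 -0.0038 -0.0041  0.0415]
top preheater 0.83 [263.1, 194.4] ((521.059326171875, 25.308181762695312), (330.73773193359375, 239.49180603027344), 86.40904998779297) 5310
side preheater 0.81 [255.3, 249.6] ((520.0430297851562, 23.308502197265625), (378.74627685546875, 231.6291046142578), 87.4520492553711) 9116
side preheater 0.3 [268.1, 119.2] ((567.4954833984375, -428.07537841796875), (163.21356201171875, 118.08546447753906), 8.641378402709961) 1185
top carrier 0.67 [289.4, 194.2] ((554.2535400390625, -47.457557678222656), (152.4136199951172, 126.58625793457031), 89.35941314697266) 1744
side carrier 0.61 [261.6, 210.0] ((554.0427856445312, -53.88615417480469), (193.71188354492188, 135.96315002441406), 88.2969970703125) 2880
```

View pics/topc.png

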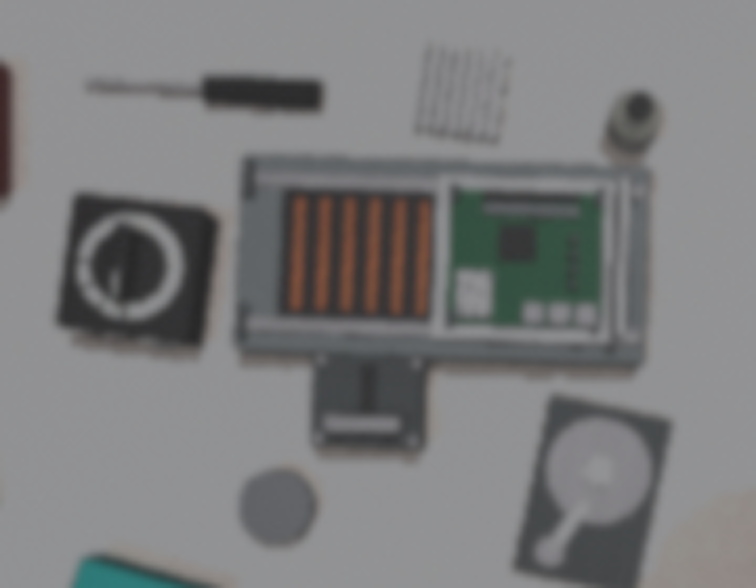

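View pics/sidec.png

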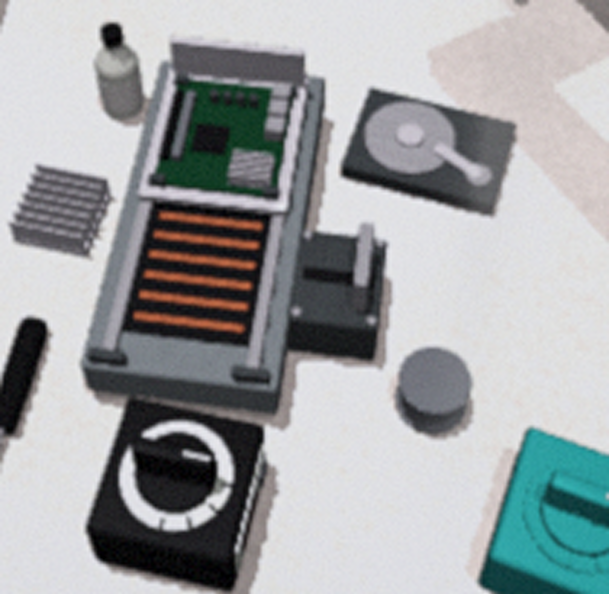

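Crops: in topc the bed's top corners are about (243,157), (650,170), (640,367), (236,352). The tab is a light bar at (325–400,422). The selector bar runs from (127,225) to (118,298), with its pointer end towards -x.

```bash
python3 - <<'E'
from h import *
np.set_printoptions(precision=4,suppress=True)
t=capture("top");s=capture("side")
T=lambda u,v,z:atz(t,((u+.5)/4.2-.5+160,(v+.5)/4.2-.5+130),z)[:2]
S=lambda u,v,z:atz(s,((u+.5)/2.9-.5+180,(v+.5)/2.9-.5+165),z)[:2]
for n,p in {"bed":[(243,157),(650,170),(640,367),(236,352)]}.items():
    Q=np.array([T(*a,.06) for a in p]);print(Q,Q.mean(0),[np.linalg.norm(Q[i]-Q[i-1]) for i in range(4)])
    f=lambda d:np.degrees(np.arctan2(-d[0],d[1]))
    print("yaw",f(Q[0]-Q[1]),f(Q[3]-Q[2]),"x:",[np.degrees(np.arctan2(d[1],d[0])) for d in (Q[0]-Q[3],Q[1]-Q[2])])
print("tab top",T(325,422,.102),T(400,425,.102))
print("plate top ends (outer)",T(632,180,.118),T(632,335,.118))
print("side plate top",S(171,38,.118),S(305,52,.118))
print("side tab top",S(365,225,.102),S(365,258,.102))
print("knob bar top T",T(127,225,.114),T(118,298,.114),"S",S(140,436,.114),S(214,458,.114))
print("ctrl top corners",[T(*a,.07) for a in((78,195),(216,212),(198,347),(57,325))])
print("ctrl top S",[S(*a,.07) for a in((130,402),(263,428),(235,580),(90,530))])
E
```

```text
[[ 0.6439  0.1832]
 [ 0.6296 -0.144 ]
 [ 0.4715 -0.1336]
 [ 0.4865  0.1886]] [0.5579 0.0236] [np.float64(0.15745517057800323), np.float64(0.32752751376484907), np.float64(0.15852490223211932), np.float64(0.3225828426820587)]
yaw -2.496605785925016 -2.680976472563149 x: [np.float64(-1.9668363817310226), np.float64(-3.7582807187945915)]
tab top [0.4289 0.113 ] [0.426  0.0551]
plate top ends (outer) [ 0.6121 -0.1254] [ 0.4927 -0.1236]
side plate top [ 0.6103 -0.1166] [ 0.4879 -0.1105]
side tab top [0.4247 0.0602] [0.4232 0.092 ]
knob bar top T [0.5821 0.2646] [0.5255 0.2712] S [0.5763 0.2643] [0.5215 0.2759]
ctrl top corners [array([0.6129, 0.3138]), array([0.598 , 0.2032]), array([0.4901, 0.2173]), array([0.5088, 0.3298])]
ctrl top S [array([0.5959, 0.2184]), array([0.4919, 0.2303]), array([0.4999, 0.3453]), array([0.6078, 0.3197])]
```

step_arm --linear '[[0,0,0],[0,0,0],[0,0,0],[-44,60,3],[-44,60,3],[-44,60,3],[-44,60,3],[-44,60,3],[-44,60,3],[-44,60,3]]' --delta_rot '[[0,0,0.136],[0,0,0.136],[0,0,0.136],[0,0,0],[0,0,0],[0,0,0],[0,0,0],[0,0,0],[0,0,0],[0,0,0]]' --grip '[0,0,0,0,0,0,0,0,0,0]'

```text
time_s: 3.45
tcp_pos: [0.4974, -0.2416, 0.2053]
ee_rot: [[-0.999, 0.044, 0.001], [0.044, 0.999, -0.0], [-0.001, -0.0, -1.0]]
wrist_force: [1.2, -1.0, 0.8]
gripper_width: 0.02
gripper_force: 0.0
```

```bash
python3 - <<'E'
from h import *
s=sense();print(s["time_s"],np.round(s["tcp_pos"],4),np.round(s["ee_rot"],3),np.round(s["wrist_force"],2),s["gripper_width"],np.round(s["joints"],1))
E
```

```text
3.45 [ 0.4974 -0.2416  0.2053] [[-0.999  0.044  0.001]
 [ 0.044  0.999 -0.   ]
 [-0.001 -0.    -1.   ]] [ 1.23 -1.04  0.78] 0.01981576930047059 [ -9.1  15.8 -11.4   0.  -62.8 -83.4]
```

step_arm --linear '[[0,0,0],[0,0,0]]' --delta_rot '[[0,0,0],[0,0,0]]' --grip '[0,0]'

```text
time_s: 3.7
tcp_pos: [0.4962, -0.2431, 0.2049]
ee_rot: [[-0.999, 0.043, -0.0], [0.043, 0.999, -0.0], [0.0, -0.0, -1.0]]
wrist_force: [0.4, 0.0, 0.7]
gripper_width: 0.005
gripper_force: 0.0
```

step_arm --linear '[[-26,33,0],[-26,34,13],[0,0,35],[0,0,35],[0,0,30],[0,0,0]]' --delta_rot '[[0,0,0],[0,0,0],[0,0,0],[0,0,0],[0,0,0],[0,0,0]]' --grip '[0,0,0,0,0,0]'

```text
time_s: 4.45
tcp_pos: [0.5487, -0.1799, 0.0899]
ee_rot: [[-0.999, 0.047, -0.006], [0.047, 0.999, 0.0], [0.006, 0.0, -1.0]]
wrist_force: [-0.0, 0.2, 0.4]
gripper_width: 0.006
gripper_force: 0.0
```

```bash
python3 - <<'E'
from h import *
c=capture("side");i=c["img"][140:300,180:390];cv2.imwrite("pics/side1.png",cv2.resize(i,None,fx=3.6,fy=3.6,interpolation=cv2.INTER_CUBIC)[:,:,::-1])
E
```

```text
(no output)
```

View pics/side1.png

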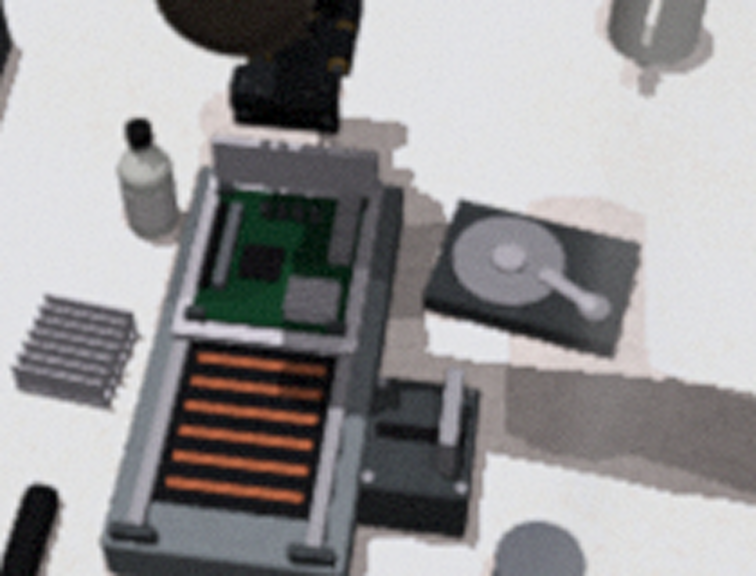

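The gripper sits behind the push plate at (290,95), clear of the flux bottle. Now the gentle push.

step_arm --linear '[[0,6,0],[0,6,0],[0,6,0],[0,4,0],[0,3,0],[0,3,0],[0,2,0]]' --delta_rot '[[0,0,0],[0,0,0],[0,0,0],[0,0,0],[0,0,0],[0,0,0],[0,0,0]]' --grip '[0,0,0,0,0,0,0]'

```text
time_s: 5.38
tcp_pos: [0.5525, -0.1486, 0.0919]
ee_rot: [[-0.999, 0.044, -0.0], [0.044, 0.999, -0.0], [0.0, -0.0, -1.0]]
wrist_force: [-0.1, 0.1, -0.2]
gripper_width: 0.006
gripper_force: 0.0
```

step_arm --linear '[[0,2,0],[0,2,0],[0,2,0]]' --delta_rot '[[0,0,0],[0,0,0],[0,0,0]]' --grip '[0,0,0]'

```text
time_s: 5.75
tcp_pos: [0.5527, -0.1426, 0.0919]
ee_rot: [[-0.999, 0.044, -0.0], [0.044, 0.999, 0.0], [0.0, 0.0, -1.0]]
wrist_force: [0.1, 0.2, 0.4]
gripper_width: 0.007
gripper_force: 0.0
```

step_arm --linear '[[0,2,0],[0,2,0],[0,2,0]]' --delta_rot '[[0,0,0],[0,0,0],[0,0,0]]' --grip '[0,0,0]'

```text
time_s: 6.12
tcp_pos: [0.553, -0.1366, 0.0919]
ee_rot: [[-0.999, 0.044, -0.0], [0.044, 0.999, -0.0], [0.0, -0.0, -1.0]]
wrist_force: [-0.0, 0.1, 0.6]
gripper_width: 0.006
gripper_force: 0.0
```

step_arm --linear '[[0,2,0],[0,2,0],[0,2,0]]' --delta_rot '[[0,0,0],[0,0,0],[0,0,0]]' --grip '[0,0,0]'

```text
time_s: 6.5
tcp_pos: [0.5532, -0.1309, 0.0919]
ee_rot: [[-0.999, 0.044, -0.0], [0.044, 0.999, -0.001], [0.0, -0.001, -1.0]]
wrist_force: [0.6, -2.0, 0.3]
gripper_width: 0.003
gripper_force: 1.0
```

step_arm --linear '[[0,2,0],[0,2,0]]' --delta_rot '[[0,0,0],[0,0,0]]' --grip '[0,0]'

```text
time_s: 6.75
tcp_pos: [0.5535, -0.1268, 0.0919]
ee_rot: [[-0.999, 0.044, -0.0], [0.044, 0.999, -0.0], [-0.0, -0.0, -1.0]]
wrist_force: [-0.4, -2.8, -0.1]
gripper_width: 0.008
gripper_force: 1.0
```

step_arm --linear '[[0,2,0],[0,2,0]]' --delta_rot '[[0,0,0],[0,0,0]]' --grip '[0,0]'

```text
time_s: 7.0
tcp_pos: [0.5536, -0.1227, 0.0919]
ee_rot: [[-0.999, 0.044, -0.0], [0.044, 0.999, -0.0], [0.0, -0.0, -1.0]]
wrist_force: [1.1, -2.6, -0.1]
gripper_width: 0.005
gripper_force: 1.0
```

step_arm --linear '[[0,1.5,0],[0,1.5,0]]' --delta_rot '[[0,0,0],[0,0,0]]' --grip '[0,0]'

```text
time_s: 7.25
tcp_pos: [0.5538, -0.1196, 0.0919]
ee_rot: [[-0.999, 0.044, -0.0], [0.044, 0.999, -0.0], [0.0, -0.0, -1.0]]
wrist_force: [0.3, -2.3, -0.3]
gripper_width: 0.004
gripper_force: 1.0
```

step_arm --linear '[[0,1.5,0],[0,1.5,0]]' --delta_rot '[[0,0,0],[0,0,0]]' --grip '[0,0]'

```text
time_s: 7.5
tcp_pos: [0.5539, -0.1167, 0.0919]
ee_rot: [[-0.999, 0.044, 0.0], [0.044, 0.999, 0.0], [-0.0, 0.0, -1.0]]
wrist_force: [-0.1, -2.0, 0.2]
gripper_width: 0.004
gripper_force: 1.0
```

step_arm --linear '[[0,1.5,0],[0,1.5,0]]' --delta_rot '[[0,0,0],[0,0,0]]' --grip '[0,0]'

```text
time_s: 7.75
tcp_pos: [0.554, -0.1136, 0.0919]
ee_rot: [[-0.999, 0.044, 0.0], [0.044, 0.999, -0.0], [-0.0, -0.0, -1.0]]
wrist_force: [0.1, -2.8, -0.2]
gripper_width: 0.006
gripper_force: 1.0
```

The carrier has moved about 19 mm at friction-level force, past the 12 mm brake stop, so it is free.

step_arm --linear '[[0,3,0],[0,3,0],[0,4,0]]' --delta_rot '[[0,0,0],[0,0,0],[0,0,0]]' --grip '[0,0,0]'

```text
time_s: 8.12
tcp_pos: [0.5545, -0.1035, 0.0919]
ee_rot: [[-0.999, 0.044, 0.0], [0.044, 0.999, 0.0], [-0.0, 0.0, -1.0]]
wrist_force: [0.0, -2.6, -0.9]
gripper_width: 0.006
gripper_force: 1.1
```

step_arm --linear '[[0,7,0],[0,8,0],[0,8,0],[0,8,0],[0,8,0],[0,8,0],[0,8,0],[0,6,0],[0,4,0],[0,2,0]]' --delta_rot '[[0,0,0],[0,0,0],[0,0,0],[0,0,0],[0,0,0],[0,0,0],[0,0,0],[0,0,0],[0,0,0],[0,0,0]]' --grip '[0,0,0,0,0,0,0,0,0,0]'

```text
time_s: 9.38
tcp_pos: [0.5575, -0.0366, 0.092]
ee_rot: [[-0.999, 0.044, 0.0], [0.044, 0.999, 0.0], [-0.0, 0.0, -1.0]]
wrist_force: [0.9, -2.8, 0.2]
gripper_width: 0.004
gripper_force: 1.0
```

step_arm --linear '[[0,6,0],[0,6,0],[0,5,0],[0,4,0],[0,3,0],[0,2,0],[0,1.5,0]]' --delta_rot '[[0,0,0],[0,0,0],[0,0,0],[0,0,0],[0,0,0],[0,0,0],[0,0,0]]' --grip '[0,0,0,0,0,0,0]'

```text
time_s: 10.25
tcp_pos: [0.5587, -0.0093, 0.092]
ee_rot: [[-0.999, 0.044, 0.0], [0.044, 0.999, 0.0], [-0.0, 0.0, -1.0]]
wrist_force: [1.5, -3.0, -0.7]
gripper_width: 0.004
gripper_force: 1.0
```

step_arm --linear '[[0,1.5,0],[0,1.5,0]]' --delta_rot '[[0,0,0],[0,0,0]]' --grip '[0,0]'

```text
time_s: 10.5
tcp_pos: [0.5588, -0.0063, 0.092]
ee_rot: [[-0.999, 0.044, 0.0], [0.044, 0.999, 0.0], [-0.0, 0.0, -1.0]]
wrist_force: [1.4, -1.4, -0.0]
gripper_width: -0.001
gripper_force: 1.0
```

step_arm --linear '[[0,1.5,0],[0,1.5,0]]' --delta_rot '[[0,0,0],[0,0,0]]' --grip '[0,0]'

```text
time_s: 10.75
tcp_pos: [0.559, -0.0033, 0.092]
ee_rot: [[-0.999, 0.044, 0.0], [0.044, 0.999, -0.0], [-0.0, -0.0, -1.0]]
wrist_force: [1.2, -2.1, -0.3]
gripper_width: 0.003
gripper_force: 1.0
```

step_arm --linear '[[0,1,0],[0,1,0]]' --delta_rot '[[0,0,0],[0,0,0]]' --grip '[0,0]'

```text
time_s: 11.0
tcp_pos: [0.559, -0.0013, 0.0919]
ee_rot: [[-0.999, 0.044, 0.0], [0.044, 0.999, 0.0], [-0.0, 0.0, -1.0]]
wrist_force: [1.7, -1.6, -0.3]
gripper_width: 0.007
gripper_force: 1.0
```

step_arm --linear '[[0,1,0],[0,1,0]]' --delta_rot '[[0,0,0],[0,0,0]]' --grip '[0,0]'

```text
time_s: 11.25
tcp_pos: [0.5591, 0.0007, 0.0919]
ee_rot: [[-0.999, 0.044, 0.0], [0.044, 0.999, -0.0], [-0.0, 0.0, -1.0]]
wrist_force: [1.5, -1.0, 0.4]
gripper_width: 0.004
gripper_force: 1.0
```

step_arm --linear '[[0,1,0]]' --delta_rot '[[0,0,0]]' --grip '[0]'

```text
time_s: 11.38
tcp_pos: [0.5592, 0.0017, 0.092]
ee_rot: [[-0.999, 0.044, 0.0], [0.044, 0.999, 0.0], [-0.0, 0.0, -1.0]]
wrist_force: [1.1, -1.7, -1.0]
gripper_width: 0.004
gripper_force: 1.0
```

step_arm --linear '[[0,1,0]]' --delta_rot '[[0,0,0]]' --grip '[0]'

```text
time_s: 11.5
tcp_pos: [0.5592, 0.0027, 0.0919]
ee_rot: [[-0.999, 0.044, 0.0], [0.044, 0.999, -0.0], [-0.0, -0.0, -1.0]]
wrist_force: [1.8, -4.9, -1.1]
gripper_width: 0.005
gripper_force: 2.2
```

step_arm --linear '[[0,0.7,0]]' --delta_rot '[[0,0,0]]' --grip '[0]'

```text
time_s: 11.62
tcp_pos: [0.5592, 0.0027, 0.092]
ee_rot: [[-0.999, 0.044, -0.0], [0.044, 0.999, -0.001], [0.0, -0.001, -1.0]]
wrist_force: [3.2, -6.4, -0.0]
gripper_width: 0.004
gripper_force: 3.2
```

step_arm --linear '[[0,0.3,0],[0,0,0]]' --delta_rot '[[0,0,0],[0,0,0]]' --grip '[0,0]'

```text
time_s: 11.88
tcp_pos: [0.5592, 0.0027, 0.092]
ee_rot: [[-0.999, 0.044, -0.0], [0.044, 0.999, -0.001], [0.0, -0.001, -1.0]]
wrist_force: [1.9, -6.4, -0.6]
gripper_width: 0.001
gripper_force: 2.9
```

The carrier stopped at TCP y 0.0027 with 6 N, so it is on its stop. I'll back off and lift, then check it and re-measure the selector.

step_arm --linear '[[0,-6,0],[0,-20,0],[0,-20,-20],[0,0,-40],[0,0,-40],[0,0,0]]' --delta_rot '[[0,0,0],[0,0,0],[0,0,0.048],[0,0,0.048],[0,0,0],[0,0,0]]' --grip '[0,0,0,60,60,60]'

```text
time_s: 12.62
tcp_pos: [0.5589, -0.0429, 0.1955]
ee_rot: [[-0.99, 0.14, 0.007], [0.14, 0.99, 0.001], [-0.007, 0.002, -1.0]]
wrist_force: [-0.1, 0.4, -0.7]
gripper_width: 0.264
gripper_force: 0.0
```

```bash
python3 - <<'E'
from fit import *
tri("carrier_push_face",[.5585,.02,.098]);tri("selector_grip",[.5535,.2695,.099]);tri("controller",[.5535,.2695,0])
for n in C:
    for s in silhouettes(n,"selector")[:3]:
        ys,xs=np.nonzero(s["mask"]);pts=np.array([atz(C[n],p,.105)[:2] for p in zip(xs,ys)],np.float32)*1000
        print(n,round(s["score"],2),s["point"],cv2.minAreaRect(pts),len(xs))
a=C["top"]["img"][150:240,160:300];b=C["side"]["img"][290:380,190:300]
f=lambda i,k:cv2.resize(i,None,fx=k,fy=k,interpolation=cv2.INTER_CUBIC)
a=f(C["top"]["img"][165:225,165:265],4);b=f(C["side"]["img"][215:375,195:295],3.5)
o=np.zeros((560,750,3),np.uint8);o[:a.shape[0],:a.shape[1]]=a;o[:b.shape[0],400:750]=b
cv2.imwrite("pics/home.png",o[:,:,::-1])
E
```

```text
carrier_push_face 2 [0.5563 0.017  0.0927] res [-0.356  -0.0453  0.0162  0.4758]
selector_grip 2 [0.5546 0.271  0.0977] res [ 0.6262  0.0795 -0.0373 -0.9881]
controller 2 [ 0.5576  0.272  -0.0236] res [-0.6139 -0.0782  0.0281  0.9504]
side 0.98 [237.9, 327.3] ((548.832275390625, 285.6670227050781), (58.2665901184082, 59.74907302856445), 15.44567584991455) 655
side 0.94 [379.5, 339.0] ((261.0494079589844, 288.4083251953125), (59.66390609741211, 58.84135818481445), 63.596595764160156) 720
side 0.7 [162.2, 403.5] ((670.7373657226562, 444.7970275878906), (68.78591918945312, 49.93893814086914), 5.3521728515625) 887
top 0.86 [192.7, 281.3] ((260.1904602050781, 266.41326904296875), (59.12884521484375, 62.152923583984375), 23.793472290039062) 305
top 0.58 [186.8, 193.8] ((543.2520141601562, 280.501953125), (53.25543212890625, 25.1353816986084), 20.74697494506836) 102
top 0.57 [143.5, 155.0] ((673.5999755859375, 429.97259521484375), (56.705474853515625, 63.25285339355469), 89.34465789794922) 280
```

View pics/home.png

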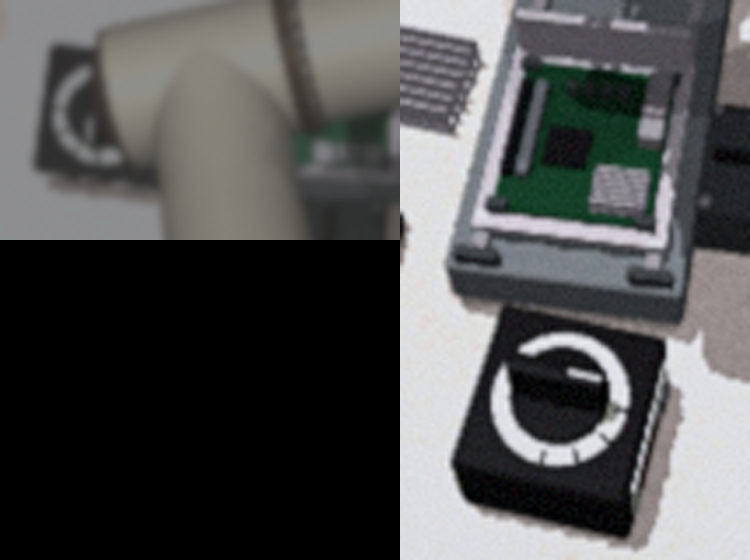

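The side crop shows the carrier home against the stop blocks. The bar runs from about (508,362) to (605,380), pointing at the first tick (off), with the ring centre at (561,400).

```bash
python3 - <<'E'
from h import *
c=capture("side");S=lambda u,v,z:atz(c,((u-400+.5)/3.5-.5+195,(v+.5)/3.5-.5+215),z)[:2]
for z in(.070,.08):print("ring",S(561,400,z))
a,b=S(508,359,.114),S(606,379,.114);print(a,b,np.degrees(np.arctan2(*(a-b)[::-1])),np.linalg.norm(a-b))
a,b=S(568,371,.114),S(600,380,.114);print("mark",a,b,np.degrees(np.arctan2(*(a-b)[::-1])))
for p in((617,410),(608,440),(577,455),(543,458)):
    d=S(*p,.075)-S(561,400,.075);print(np.degrees(np.arctan2(d[1],d[0])),np.linalg.norm(d))
E
```

```text
ring [0.55142745 0.27414408]
ring [0.55013586 0.27812957]
[0.58060243 0.26954687] [0.52133573 0.27654901] -6.73805257601942 0.059678901503200925
mark [0.54420845 0.27369865] [0.52475755 0.27748393] -11.012525089407893
174.85567976541964 0.03483891290969747
145.02596254321207 0.038551189418382356
113.64052911487161 0.035868597946964745
81.48844285575635 0.03692661720082679
```

step_arm --linear '[[0,0,0],[0,0,0],[0,0,0],[0,0,0],[0,0,0],[0,0,0],[0,0,0],[0,0,0],[0,0,0],[0,0,0]]' --delta_rot '[[0,0,-0.174],[0,0,-0.174],[0,0,-0.174],[0,0,-0.174],[0,0,-0.174],[0,0,-0.174],[0,0,-0.174],[0,0,-0.174],[0,0,-0.174],[0,0,-0.174]]' --grip '[45,45,45,45,45,45,45,45,45,45]'

```text
time_s: 14.42
tcp_pos: [0.5571, -0.0422, 0.1918]
ee_rot: [[0.035, -0.999, -0.0], [-0.999, -0.035, -0.0], [0.0, 0.0, -1.0]]
wrist_force: [-0.3, -0.2, 0.5]
gripper_width: 0.516
gripper_force: 0.0
```

step_arm --linear '[[0,0,0],[0,0,0],[0,0,0],[0,0,0],[0,0,0],[0,0,0],[0,0,0],[0,0,0],[0,0,0]]' --delta_rot '[[0,0,-0.174],[0,0,-0.174],[0,0,-0.174],[0,0,-0.174],[0,0,-0.174],[0,0,-0.174],[0,0,-0.174],[0,0,-0.174],[0,0,0]]' --grip '[45,45,45,45,45,45,45,45,45]'

```text
time_s: 15.55
tcp_pos: [0.5571, -0.0422, 0.1918]
ee_rot: [[0.989, -0.151, -0.0], [-0.151, -0.989, -0.0], [-0.0, 0.0, -1.0]]
wrist_force: [-0.1, 0.3, 0.8]
gripper_width: 0.516
gripper_force: 0.0
```

step_arm --linear '[[-6.5,-38.8,0],[-6.5,-38.8,0],[-6.5,-38.8,0],[-6.5,-38.8,0],[-6.5,-38.8,0],[-6.5,-38.8,0],[-6.5,-38.8,0],[-6.5,-38.8,0],[0,0,20],[0,0,0]]' --delta_rot '[[0,0,0],[0,0,0],[0,0,0],[0,0,0],[0,0,0],[0,0,0],[0,0,0],[0,0,0],[0,0,0],[0,0,0]]' --grip '[45,45,45,45,45,45,45,45,45,45]'

```text
time_s: 16.8
tcp_pos: [0.5509, 0.2722, 0.17]
ee_rot: [[0.989, -0.151, -0.004], [-0.151, -0.989, -0.003], [-0.003, 0.003, -1.0]]
wrist_force: [-0.8, 0.4, 0.2]
gripper_width: 0.521
gripper_force: 0.0
```

step_arm --linear '[[1.5,0,15],[0,0,20],[0,0,16],[0,0,16],[0,0,14],[0,0,0]]' --delta_rot '[[0,0,0],[0,0,0],[0,0,0],[0,0,0],[0,0,0],[0,0,0]]' --grip '[45,45,45,45,45,45]'

```text
time_s: 17.55
tcp_pos: [0.5529, 0.2716, 0.0895]
ee_rot: [[0.989, -0.15, -0.002], [-0.15, -0.989, -0.002], [-0.002, 0.002, -1.0]]
wrist_force: [1.2, 1.2, 1.1]
gripper_width: 0.518
gripper_force: 0.0
```

```bash
python3 - <<'E'
from h import *
c=capture("side");i=c["img"][260:380,180:300];cv2.imwrite("pics/grip.png",cv2.resize(i,None,fx=4.5,fy=4.5,interpolation=cv2.INTER_CUBIC)[:,:,::-1])
E
```

```text
(no output)
```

View pics/grip.png

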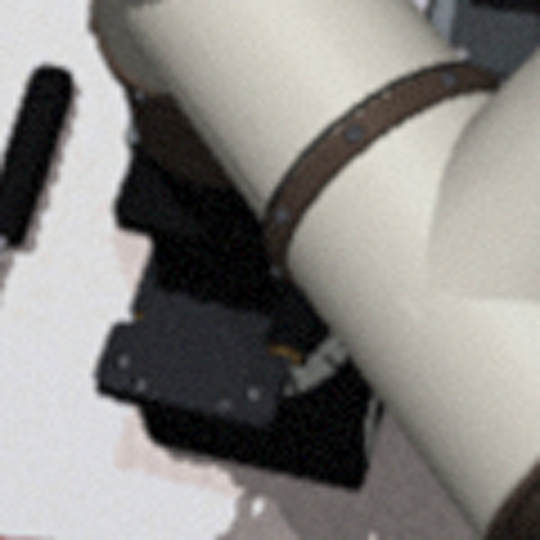

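The gripper hides the knob from the camera, so I'll close in stages on force and opening.

step_arm --linear '[[0,0,0],[0,0,0],[0,0,0],[0,0,0]]' --delta_rot '[[0,0,0],[0,0,0],[0,0,0],[0,0,0]]' --grip '[24,24,22,20]'

```text
time_s: 18.1
tcp_pos: [0.5536, 0.2722, 0.0912]
ee_rot: [[0.989, -0.149, 0.0], [-0.149, -0.989, 0.0], [0.0, -0.0, -1.0]]
wrist_force: [-0.1, -0.9, 0.6]
gripper_width: 0.247
gripper_force: 0.0
```

step_arm --linear '[[0,0,0],[0,0,0]]' --delta_rot '[[0,0,0],[0,0,0]]' --grip '[18,18]'

```text
time_s: 18.35
tcp_pos: [0.5536, 0.2721, 0.0909]
ee_rot: [[0.989, -0.149, -0.0], [-0.149, -0.989, -0.0], [-0.0, 0.0, -1.0]]
wrist_force: [0.5, -0.4, 0.3]
gripper_width: 0.205
gripper_force: 0.0
```

step_arm --linear '[[0,0,0],[0,0,0]]' --delta_rot '[[0,0,0],[0,0,0]]' --grip '[16,16]'

```text
time_s: 18.6
tcp_pos: [0.5535, 0.2718, 0.0909]
ee_rot: [[0.989, -0.149, -0.0], [-0.149, -0.989, -0.001], [-0.0, 0.001, -1.0]]
wrist_force: [-0.2, -1.0, 0.9]
gripper_width: 0.189
gripper_force: 0.7
```

step_arm --linear '[[0,0,0],[0,0,4],[0,0,0],[0,0,0],[0,0,0]]' --delta_rot '[[0,0,0],[0,0,0],[0,0,0],[0,0,0],[0,0,0]]' --grip '[19,19,15,13,13]'

```text
time_s: 19.23
tcp_pos: [0.553, 0.2709, 0.0863]
ee_rot: [[0.989, -0.15, -0.002], [-0.15, -0.989, -0.002], [-0.002, 0.002, -1.0]]
wrist_force: [0.1, -4.4, -1.2]
gripper_width: 0.158
gripper_force: 30.0
```

step_arm --linear '[[0,0,0],[0,0,0],[0,0,0],[0,0,0],[0,0,0],[0,0,0]]' --delta_rot '[[0,0,0.1],[0,0,0.1],[0,0,0.1],[0,0,0.1],[0,0,0.1],[0,0,0]]' --grip '[13,13,13,13,13,13]'

```text
time_s: 19.98
tcp_pos: [0.553, 0.271, 0.0863]
ee_rot: [[0.796, -0.605, -0.002], [-0.605, -0.796, -0.002], [-0.0, 0.003, -1.0]]
wrist_force: [0.2, -4.6, -2.2]
gripper_width: 0.158
gripper_force: 30.0
```

step_arm --linear '[[0,0,0],[0,0,0],[0,0,0],[0,0,0],[0,0,0],[0,0,0],[0,0,0]]' --delta_rot '[[0,0,0.1],[0,0,0.1],[0,0,0.1],[0,0,0.1],[0,0,0.1],[0,0,0.047],[0,0,0]]' --grip '[13,13,13,13,13,13,13]'

```text
time_s: 20.85
tcp_pos: [0.553, 0.271, 0.0863]
ee_rot: [[0.367, -0.93, -0.002], [-0.93, -0.367, -0.002], [0.001, 0.002, -1.0]]
wrist_force: [1.2, -4.5, -2.6]
gripper_width: 0.157
gripper_force: 30.0
```

Turned 60° by the tool pose. Now release, lift and check.

step_arm --linear '[[0,0,0],[0,0,0],[0,0,0],[0,0,-20],[0,0,-40],[0,0,-40],[0,0,-40]]' --delta_rot '[[0,0,0],[0,0,0],[0,0,0],[0,0,0],[0,0,0],[0,0,0],[0,0,0]]' --grip '[40,40,40,40,40,40,40]'

```text
time_s: 21.72
tcp_pos: [0.5536, 0.2726, 0.2286]
ee_rot: [[0.366, -0.931, 0.001], [-0.931, -0.366, 0.001], [-0.001, -0.001, -1.0]]
wrist_force: [0.0, 0.4, 0.6]
gripper_width: 0.46
gripper_force: 0.0
```

step_arm --linear '[[20,50,0],[20,50,0],[20,50,0],[20,50,0],[0,0,0]]' --delta_rot '[[0,0,0],[0,0,0],[0,0,0],[0,0,0],[0,0,0]]' --grip '[40,40,40,40,40]'

```text
time_s: 22.35
tcp_pos: [0.3942, 0.1228, 0.2276]
ee_rot: [[0.365, -0.931, 0.001], [-0.931, -0.365, 0.002], [-0.001, -0.001, -1.0]]
wrist_force: [0.8, 0.7, 0.2]
gripper_width: 0.459
gripper_force: 0.0
```

```bash
python3 - <<'E'
from h import *
s=sense();print(s["time_s"],s["tcp_pos"],s["wrist_force"])
c=capture("side");save(c,"x.png");i=c["img"][150:380,170:400];cv2.imwrite("pics/end.png",cv2.resize(i,None,fx=2.6,fy=2.6,interpolation=cv2.INTER_CUBIC)[:,:,::-1])
E
```

```text
22.35 [0.39424139 0.12277494 0.22758146] [0.79161142 0.74247228 0.18175573]
```

View pics/end.png

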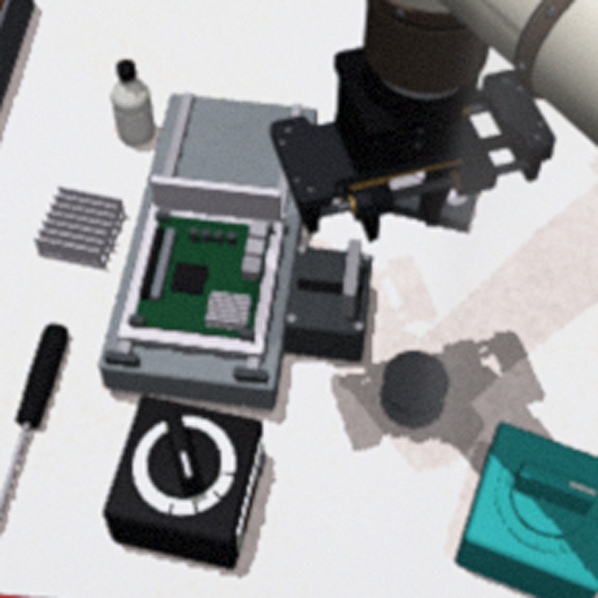

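The carrier is home against its stops. The selector pointer (188,480) is at the two-click tick (196,505), the bystanders are untouched and the gripper is clear in the air. I'll hand it in.

```bash
python3 -c "
from station import finish_job;print(finish_job())"
```

```text
the job is handed in; nothing more can be done
None
```

Job handed in at about 22 s of the 72 s limit: the carrier is home on its stop (the brake was already free), the selector is at two clicks, and the bystanders I could see were not moved; the hand-in gave no verdict.

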